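# Press a tray's end board home with the bench ratchet clamp, then free the jaw

### The job

The end board of the wooden spool tray in the bench clamp stands off on its dowels. Press it fully home by squeezing the clamp's trigger towards its grip and letting it spring back, as many times as it takes, then press the release button down so that the jaw runs all the way back, and let go. Leave the tray lying in the clamp; do not push the tray, its board or the jaw by hand, and do not disturb the other things.

Things in the scene. Friction and masses are not known exactly. Their poses are not given: they have to be found in the camera images.
- clamp: Ratchet clamp fixed to the worktop. Origin on the worktop under its head; z up, +y the way the jaw advances. Wooden base 130 (x) by 355 mm (y -115 to 240), 15 mm thick; grey head 38 mm wide, y -108 to 42, top 85 mm up; wooden stop board at the far end, face y 205, top 77 mm up. Black grip (y -21) and trigger stand up to 150 mm: take both between the fingers, closing along y.
- fixed_grip (a point): Middle of the fixed grip, a black upright bar 24 mm (x) by 18 mm (y), 130 mm above the worktop, 20 mm below its top; free from 85 mm above the worktop upward. It does not move.
- trigger_grip (a point): Middle of the trigger, level with the grip's: black upright lever 20 mm (x) by 11 mm (y), 44 mm from the grip's middle at rest (58 mm over both outer faces), 22 mm nearer when squeezed (36 mm over both). Swings towards the grip (-y) about a pivot 54 mm lower, springs back when let go. Takes 3 to 15 N here; stops hard once the end board is home.
- trigger (a joint): Trigger angle: 0 = at rest, 0.42 rad = fully squeezed. A full squeeze advances the jaw by one or two clicks of 7 mm; a squeeze under 0.25 rad may gain nothing. Let it come back almost to 0 before the next squeeze.
- jaw_bar (a joint): Jaw travel in m: 0 = all the way back, 0.045 = board home (when the tray lies against the stop board). Held by the ratchet where it has been pumped to (it may settle back by up to one 7 mm tooth, which does no harm), at the start 0 to 0.018; its return spring (4 to 6 N) draws it back to 0 in about half a second while the release button is held down.
- jaw_face (a point): Middle of the front face of the jaw, a dark steel plate 56 mm wide and 56 mm high (22 to 78 mm above the worktop).
- release_top (a point): Middle of the top of the release button, a dark steel pad 26 mm (x) by 24 mm (y), 112 mm above the worktop at rest. Press straight down from above; needs about 7 N.
- release (a joint): Release button travel in m: 0 = up, 0.008 = fully down. The ratchet lets go from about 0.005 on; hold it down until the jaw is back. It springs up when let go.
- tray: Loose open wooden spool tray, 90 mm wide (x), 100 mm long (y) without its end board, 54 mm high, 0.35 kg, lying on the clamp's base board between jaw and stop board. Origin: underside, at the middle of the 100 mm length; axes as the clamp's. It may start a few mm short of the stop board; the clamp pushes it there first.
- end_board (a joint): Gap in m between the tray and its end board (90 mm wide, 50 mm high, 10 mm thick, on the side facing the jaw, on two dowels): 0 = home, at the start 0.008 to 0.015. The dowels are tight: about 8 N moves it, and it stays where it is pushed.
- wash_timer: Bystander: red wind-up timer with a white dial, 60x67x62 mm, at the back.
- soap_bar: Bystander: cream block of laundry soap 80x98x30 mm at the left.
- powder_scoop: Bystander: scoop 61x152x44 mm at the left.
- scrub_brush: Bystander: wooden scrub brush 73x148x44 mm at the right.

How it is judged:
By the outcome, as a careful person would: the job done as asked, in the order asked, and still so for the second after the job is handed in, with the robot touching nothing.
It also fails if it takes over 51 s, if anything falls off the work surface, if the arm or the gripper's body presses on something with over 40 N, if the wrist force passes 120 N, or if a joint passes its speed limit or range.

### The arm

A 6-joint arm with a two-finger parallel gripper is mounted at the origin on a cart in front of the work surface, level with it; the furniture and walls round the work are solid. World frame = base frame: x ahead of the robot, y to its left, z up, the work surface at z = 0. Lengths are in m, angles in rad, forces in N, time in s.
With the tool pointing down it reaches from about 0.275 to 0.75 m from the base axis. Payload 10.2 kg.
Tool frame: the origin (TCP) lies at the very end of the fingers, on their centre line; the grasp point (between the pads) lies 19 mm behind it; y points along the fingers, z is the direction in which the jaws open and shut, and the axes are right-handed (so a half turn about y gives the same grasp; the last joint's range is limited). The gripper opens to 85 mm and grips with 20 to 120 N. Pads are 22 mm wide; open, the fingers measure 114 mm over their backs; the gripper's body (76 mm by 85 mm) begins 54 mm behind the grasp point. The pads swing forward as they close: fully open they stand 13 mm farther back than shut.
Start: joints at [-1.572, 0.313, 1.498, -0, 1.331, -0.223], TCP at [0.115, -0.512, 0.231] pointing down, gripper open.
Joint ranges: [-2.94, 2.94], [-0.97, 2.17], [0.19, 2.56], [-1.23, 4.37], [0.02, 3.11], [-2.88, 2.88]. Speed limits (rad/s): [2.39, 2.39, 3.01, 3.14, 3.14, 3.14].

### API

Orientations are given as [roll, pitch, yaw] about the fixed x, y, z axes, in that order (R = Rz(yaw) Ry(pitch) Rx(roll)).
In Python, from workcell import manip, read_camera, camera_params gives the robot as it stands.
- The arm moves only by the tool drive_tool, never from a script. Its argument "moves" is a list of rows, each a list of 2 entries, a list of its own where there are three numbers: the shift along the tool's x, y, z in m, then the turn about the tool's y in degrees. In form: [[[dx, dy, dz], turn], ...]. A call has exactly 5 rows; each row shifts and turns the commanded pose from where the row before left it, along the tool's axes as they then stand; what a row does not reach is not made up. A row lasts 1/12 s, in which the tool goes at most 41.7 mm and 7.16 degrees, less where a joint would pass 70% of its speed; a pose out of reach is approached as far as the arm can. A call is refused whole if a number of a shift passes 0.0417 or a number of a turn 7.16, either way. A call with a gripper value outside its range is refused whole. "gripper" is the closure, from 0 (fully open) to 1 (shut), set as the call begins (left out, the last holds). The fingers move at their own pace and stop on an object; "squeeze" is the grip in N (left out, the last holds). Time passes only in rows, so rows that do not move let the fingers close, or fill a call up. It gives the time, the measured TCP pose, the force and the opening at its end, in the units of the state.
- manip.get_state(): the state, without advancing time (a new reading comes with each control period).
- read_camera(name): name is "scene" or "top"; returns the picture (384x512x3 uint8, red, green, blue); there is no depth.
- camera_params(name): a dict with "fx", "fy", "cx", "cy" (pixels), "k1" (the pictures are not rectified: a ray, as slopes to the right and down, at radius r is drawn at 1 + k1 r^2 times it, then the intrinsics apply), "extrinsics" (4x4, takes a point from world to camera coordinates). Camera axes: x right, y down, z forward; pixel columns grow to the right and rows downward; lengths in m; the calibration is good to about 2 mm. A picture is of the moment at which its call begins. camera_params takes no time and is no camera call.
- manip.close_job(): hands the job in, once; it reports no verdict.
The state is a dict: "clock": time; "q": joint angles; "dq": joint speeds; "tau": joint torques, N m; "ee_pos": TCP position; "eef_rot": TCP orientation; "contact_force": force on the tool from outside, world axes, zero at the start; "wrist_torque": the same for the moment, N m; "finger_gap": finger opening in m.
Only numpy, scipy, OpenCV 4.12 (cv2) and the standard library are available. Lean on these libraries where they do the work, as an engineer would, in place of code of your own. Each camera call takes 0.05 s, during which the arm holds its last target. There are 200 camera calls.

## Working session

There is one attempt and no reset: what is moved stays moved. The work goes in short steps, Python scripts to look and compute and a tool call to move; the robot and the scene stay as the last step left them, time stands still between calls to the robot, and variables do not carry over. Pictures are saved under pics/ and viewed, about 8 in all and at most 12, crops included, and the job is handed in when it is done.

Besides the shell and the picture viewer there is one more tool, called after "Emit:" in YAML: its name, and indented under it one key for each argument. drive_tool: Moves the arm, as the interface text tells. Its arguments: {"type":"object","properties":{"moves":{"type":"array"},"gripper":{"type":"number"},"squeeze":{"type":"number"}},"required":["moves"]}

```bash
mkdir -p pics; cat > h.py <<'E'
import numpy as np, cv2
from workcell import manip, read_camera, camera_params
def shot(n,f):
    im=read_camera(n); cv2.imwrite('pics/'+f,im[:,:,::-1]); return im
def ray(n,u,v):
    c=camera_params(n); E=np.array(c['extrinsics'])
    xd,yd=(u-c['cx'])/c['fx'],(v-c['cy'])/c['fy']; s=1.0
    for _ in range(30): s=1+c['k1']*((xd/s)**2+(yd/s)**2)
    d=E[:3,:3].T@np.array([xd/s,yd/s,1]); o=-E[:3,:3].T@E[:3,3]; return o,d
def plane(n,u,v,z):
    o,d=ray(n,u,v); return o+d*(z-o[2])/d[2]
def proj(n,p):
    c=camera_params(n); E=np.array(c['extrinsics']); q=E[:3,:3]@np.array(p)+E[:3,3]
    x,y=q[:2]/q[2]; s=1+c['k1']*(x*x+y*y); return c['fx']*x*s+c['cx'],c['fy']*y*s+c['cy']
E
python3 - <<'E'
from h import *
a=shot('scene','s0.png');b=shot('top','t0.png')
for n,i in(('s',a),('t',b)): cv2.imwrite(f'pics/{n}1.png',cv2.resize(i[:,:,::-1],(800,600),interpolation=cv2.INTER_CUBIC))
print(manip.get_state())
for n in('scene','top'): print(ray(n,256,192),camera_params(n)['fx'])
E
```

```text
{'clock': 0.1, 'q': array([-1.57240342e+00,  3.13391542e-01,  1.49834931e+00, -2.28979356e-05,
        1.33099194e+00, -2.23405084e-01]), 'dq': array([-7.00719880e-04, -2.64936418e-03, -1.95529995e-03, -5.39598480e-05,
        4.77194475e-04,  2.52277934e-04]), 'tau': array([ 3.47362526e-03, -4.12901258e+01, -2.60142410e+01, -1.85479525e-04,
        3.03337103e-03, -4.71728504e-05]), 'ee_pos': array([ 0.11547178, -0.51191346,  0.23079802]), 'eef_rot': array([-1.57191306e+00,  2.30916827e-04, -2.91978934e+00]), 'contact_force': array([-0.23934965,  0.24832381,  0.39871452]), 'wrist_torque': array([-0.00560333, -0.00205814, -0.00176888]), 'finger_gap': 0.08567476536868168}
(array([-0.0923009 ,  0.62596529,  0.59384363]), array([ 0.55821842, -0.71522646, -0.4206181 ])) 385.152270277323
(array([ 0.43844015, -0.22860651,  1.20552345]), array([ 0.06901989,  0.01265609, -0.99776243])) 388.05685461709345
```

View pics/t1.png

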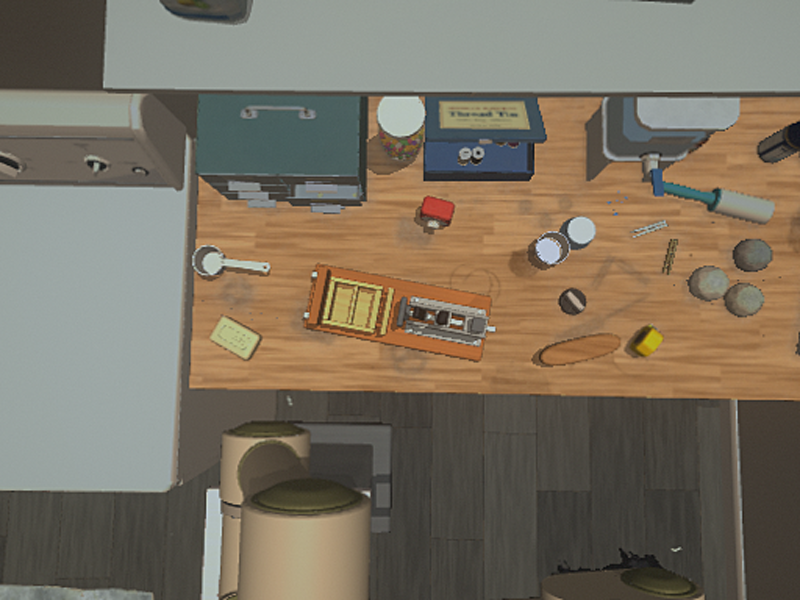

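View pics/s1.png

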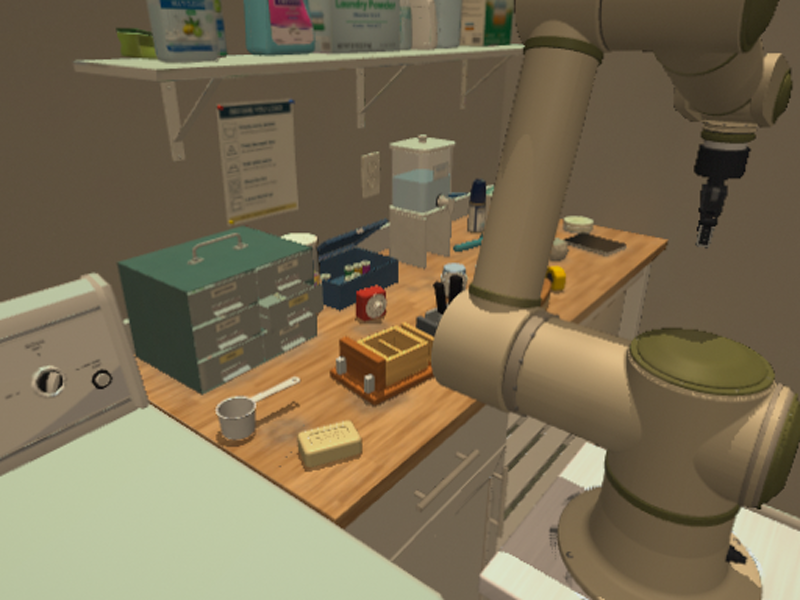

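The top view shows the clamp at about (200–315, 168–232) in original pixels, with its stop to the left (+y world) and the head to the right. The tray lies between them. I'll zoom in on the head.

```bash
python3 - <<'E'
from h import *
b=cv2.imread('pics/t0.png')
cv2.imwrite('pics/t2.png',cv2.resize(b[162:236,190:322],None,fx=6,fy=6,interpolation=cv2.INTER_CUBIC))
hsv=cv2.cvtColor(b,cv2.COLOR_BGR2HSV)
# base board: reddish wood
roi=hsv[196-10:200,300:312]; print(hsv[226,300],hsv[190,305],hsv[150,250])
E
```

```text
[ 12 172 181] [ 12 170 171] [ 15 128 164]
```

View pics/t2.png

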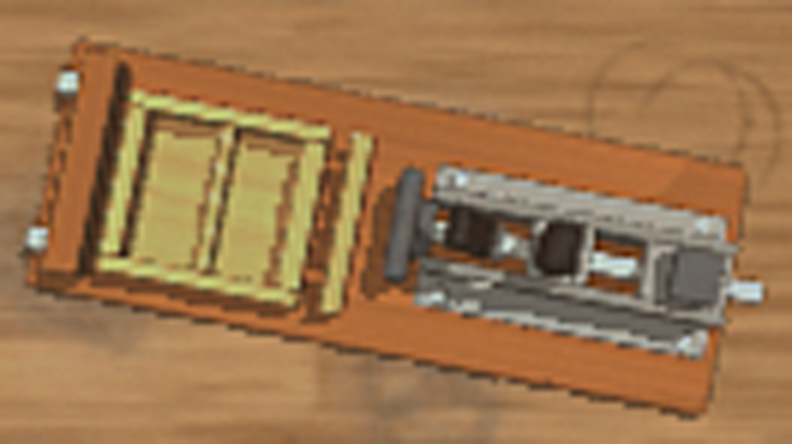

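The crop shows, at 6x with its origin at (190,162): trigger top at about (470,228), grip top at about (562,245), release pad at about (697,275), and jaw plate at about (403,225). The base's right corners are at (748,165) and (703,415).

```bash
python3 - <<'E'
from h import *
P=lambda x,y,z: plane('top',190+(x+.5)/6-.5,162+(y+.5)/6-.5,z)
R=lambda a:np.round(a,4)
c1=P(748,165,.015);c2=P(703,415,.015);print('base corners',R(c1),R(c2),np.linalg.norm(c1-c2))
ex=(c1-c2)/np.linalg.norm(c1-c2); print('yaw from end edge',np.degrees(np.arctan2(ex[1],ex[0])))
a=P(375,106,.015);b=P(720,160,.015) 
d=a-b;print('yaw long edge',np.degrees(np.arctan2(d[1],d[0]))-90)
print('trig',R(P(470,228,.15)),'grip',R(P(562,245,.15)),'rel',R(P(697,275,.112)),'jaw',R(P(403,225,.078)))
d=P(470,228,.15)-P(562,245,.15);print(np.linalg.norm(d),np.degrees(np.arctan2(d[1],d[0]))-90)
d=P(562,245,.15)-P(697,275,.112);print(np.linalg.norm(d[:2]),np.degrees(np.arctan2(d[1],d[0]))-90)
y=np.radians(-10)
# origin from base end centre
m=(c1+c2)/2; 
for yy in (-9,-10,-11,-12):
  t=np.radians(yy); ey=np.array([-np.sin(t),np.cos(t),0]); o=m+ey*.115; print(yy,'origin',R(o),'grip',R(o-ey*.021),'trig',R(o+ey*.023))
E
```

```text
base corners [ 0.5323 -0.3919  0.015 ] [ 0.4051 -0.3693  0.015 ] 0.12919461901342527
yaw from end edge -10.043672274719185
yaw long edge -8.163421396641468
trig [ 0.4913 -0.2479  0.15  ] grip [ 0.4842 -0.2896  0.15  ] rel [ 0.4728 -0.3549  0.112 ] jaw [ 0.4958 -0.2168  0.078 ]
0.04228245292520754 -9.638949282260086
0.0662857015573479 -9.923113729259086
-9 origin [ 0.4867 -0.267   0.015 ] grip [ 0.4834 -0.2878  0.015 ] trig [ 0.4903 -0.2443  0.015 ]
-10 origin [ 0.4887 -0.2674  0.015 ] grip [ 0.485 -0.288  0.015] trig [ 0.4927 -0.2447  0.015 ]
-11 origin [ 0.4906 -0.2677  0.015 ] grip [ 0.4866 -0.2883  0.015 ] trig [ 0.495  -0.2451  0.015 ]
-12 origin [ 0.4926 -0.2681  0.015 ] grip [ 0.4882 -0.2887  0.015 ] trig [ 0.4974 -0.2456  0.015 ]
```

Emit:
drive_tool:
  moves:
    - [[0,0,0],5.7]
    - [[0,0,0],5.7]
    - [[0,0,0],5.7]
    - [[0,0,0],5.6]
    - [[0,0,0],0]
  gripper: 0
  squeeze: 30

```text
clock: 0.52
ee_pos: [0.1155, -0.512, 0.231]
eef_rot: [-1.572, -0.0, 2.964]
contact_force: [0.2, -0.2, 0.1]
finger_gap: 0.0852
```

Emit:
drive_tool:
  moves:
    - [[-0.0217,0,-0.0202],0]
    - [[-0.0217,0,-0.0202],0]
    - [[-0.0217,0,-0.0202],0]
    - [[-0.0217,0,-0.0202],0]
    - [[-0.0217,0,-0.0202],0]

```text
clock: 0.93
ee_pos: [0.2408, -0.4305, 0.2311]
eef_rot: [-1.571, -0.0, 2.97]
contact_force: [0.2, -0.1, 0.1]
finger_gap: 0.0857
```

Emit:
drive_tool:
  moves:
    - [[-0.0217,0,-0.0202],0]
    - [[-0.0217,0,-0.0202],0]
    - [[-0.0217,0,-0.0202],0]
    - [[-0.0217,0,-0.0202],0]
    - [[-0.0217,0,-0.0202],0]

```text
clock: 1.35
ee_pos: [0.3653, -0.3498, 0.2312]
eef_rot: [-1.571, -0.0, 2.971]
contact_force: [0.1, -0.3, -0.1]
finger_gap: 0.0855
```

Emit:
drive_tool:
  moves:
    - [[-0.0217,0,-0.0202],0]
    - [[-0.0217,0,-0.0202],0]
    - [[-0.0217,0,-0.0202],0]
    - [[-0.0217,0,-0.0202],0]
    - [[0,0,0],0]

```text
clock: 1.77
ee_pos: [0.4667, -0.2835, 0.2309]
eef_rot: [-1.572, 0.0, 2.974]
contact_force: [-0.1, 0.1, 0.1]
finger_gap: 0.0853
```

```bash
cat >> h.py <<'E'
O=np.array([.4885,-.2683,0]);T=np.radians(-10)
EX=np.array([np.cos(T),np.sin(T),0]);EY=np.array([-np.sin(T),np.cos(T),0])
def where():
    s=manip.get_state();d=s['ee_pos']-O
    print('t',round(s['clock'],2),'clamp-frame mm',np.round([d@EX*1e3,d@EY*1e3,d[2]*1e3],1),'rot',np.round(np.degrees(s['eef_rot']),1),'F',np.round(s['contact_force'],1),'gap',round(s['finger_gap'],4))
E
python3 - <<'E'
from h import *
where()
a=shot('scene','s3.png');b=shot('top','t3.png')
c=np.vstack([cv2.resize(b[162:236,190:322],(792,444)[::1],interpolation=cv2.INTER_CUBIC)])
cv2.imwrite('pics/t4.png',c[:,:,::-1])
u,v=map(int,proj('scene',O+[0,0,.12])); print(u,v)
cv2.imwrite('pics/s4.png',cv2.resize(a[max(v-75,0):v+75,max(u-100,0):u+100],(800,600),interpolation=cv2.INTER_CUBIC)[:,:,::-1])
E
```

```text
t 1.77 clamp-frame mm [-18.8 -18.8 230.9] rot [-90.1   0.  170.4] F [-0.1  0.1  0.1] gap 0.0853
286 186
```

View pics/s4.png

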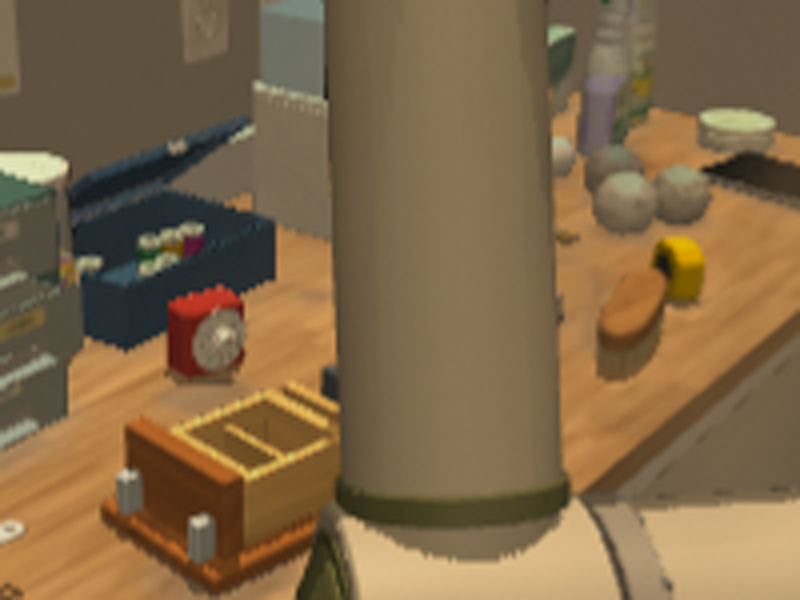

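The arm now hides the head from the scene camera. In the first scene picture the grip and trigger tops were visible near (440–457, 275–290) of 800, so I'll check my estimate against those.

```bash
python3 - <<'E'
from h import *
a=cv2.imread('pics/s0.png')
for y in(-.021,.023,-.087): print(np.round(np.array(proj('scene',O+EY*y+[0,0,.15 if y>-.05 else .112])),1))
g=a.max(2)[160:215,268:305]; m=(g<45)
n,l,st,c=cv2.connectedComponentsWithStats(m.astype('uint8'))
for s in st[1:]:
    if s[4]>8: print(s[0]+268,s[1]+160,s[2:],)
    
cr=a[160:220,255:315].copy()
cr=cv2.resize(cr,(600,600),interpolation=cv2.INTER_NEAREST)
for y in(-.021,.023):
    for z in(.15,.1):
        u,v=proj('scene',O+EY*y+[0,0,z]); cv2.circle(cr,(int((u-255+.5)*10),int((v-160+.5)*10)),4,(0,0,255),-1)
cv2.imwrite('pics/s5.png',cr)
E
```

```text
[291.9 175.7]
[281.6 179.4]
[305.7 181.6]
287 177 [  9  17 103]
278 181 [  8  20 104]
268 205 [10 10 44]
```

View pics/s5.png

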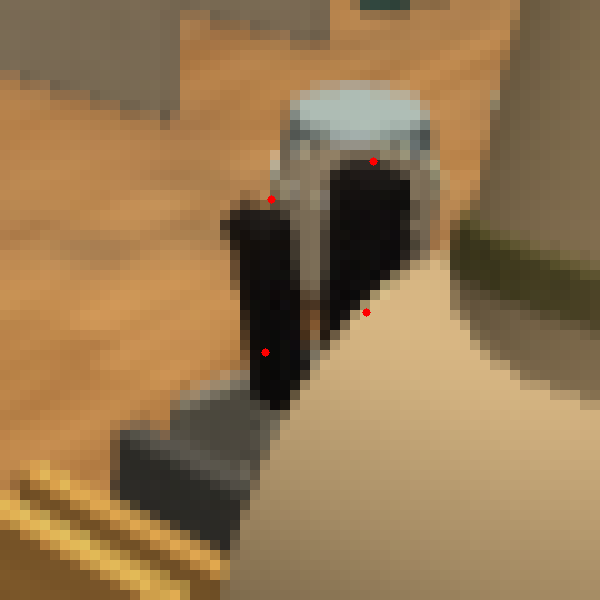

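The scene view agrees with the estimate to about 1 px: grip top near (290,176), trigger top near (280,180). Next I'll centre over the pair and go down.

Emit:
drive_tool:
  moves:
    - [[-0.0095,0,-0.0095],0.4]
    - [[-0.0095,0,-0.0095],0]
    - [[0,0.02,0],0]
    - [[0,0.02,0],0]
    - [[0,0,0],0]

```text
clock: 2.28
ee_pos: [0.4845, -0.2702, 0.1878]
eef_rot: [-1.574, -0.006, 2.961]
contact_force: [-0.6, -0.2, -0.5]
finger_gap: 0.0852
```

```bash
python3 - <<'E'
from h import *
where()
E
```

```text
t 2.28 clamp-frame mm [ -3.6  -2.6 187.8] rot [-90.2  -0.3 169.6] F [-0.6 -0.2 -0.5] gap 0.0852
```

Emit:
drive_tool:
  moves:
    - [[-0.003,0.015,-0.003],0]
    - [[0,0.02,0],0]
    - [[0,0.02,0],0]
    - [[0,0.02,0],0]
    - [[0,0,0],0]

```text
clock: 2.7
ee_pos: [0.488, -0.268, 0.1138]
eef_rot: [-1.574, -0.005, 2.96]
contact_force: [-0.4, 0.2, 0.1]
finger_gap: 0.0854
```

```bash
python3 - <<'E'
from h import *
where()
b=shot('top','t6.png')
cv2.imwrite('pics/t7.png',cv2.resize(b[162:236,190:322],None,fx=6,fy=6,interpolation=cv2.INTER_CUBIC)[:,:,::-1])
E
```

```text
t 2.7 clamp-frame mm [ -0.6   0.2 113.8] rot [-90.2  -0.3 169.6] F [-0.4  0.2  0.1] gap 0.0854
```

View pics/t7.png

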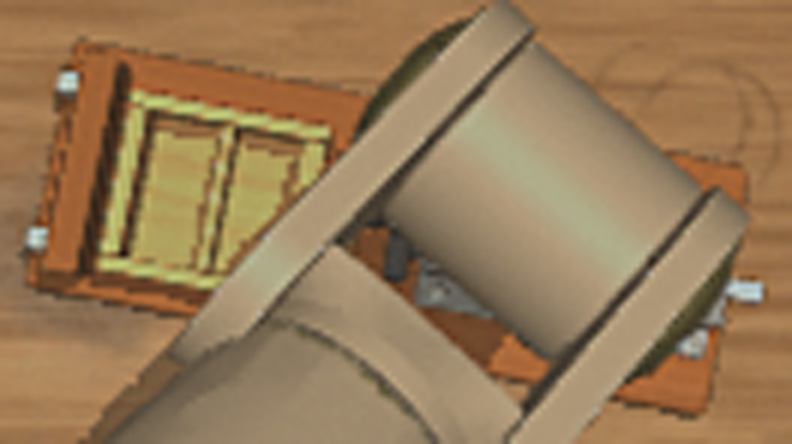

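The top view shows the arm covering the head, with the tray undisturbed and the jaw corner at about (400,255) of the crop. First squeeze.

Emit:
drive_tool:
  moves:
    - [[0,0,0.0022],0]
    - [[0,0,0.0022],0]
    - [[0,0,0.0022],0]
    - [[0,0,0.0022],0]
    - [[0,0,0.0022],0]
  gripper: 0.65

```text
clock: 3.17
ee_pos: [0.488, -0.2805, 0.1196]
eef_rot: [-1.569, 0.003, 2.96]
contact_force: [-3.0, 10.0, 15.7]
finger_gap: 0.0364
```

Emit:
drive_tool:
  moves:
    - [[0,0,0],0]
    - [[0,0,0],0]
    - [[0,0,0],0]
    - [[0,0,0],0]
    - [[0,0,0],0]

```text
clock: 3.58
ee_pos: [0.488, -0.2805, 0.1196]
eef_rot: [-1.569, 0.004, 2.96]
contact_force: [-3.9, 2.1, 14.1]
finger_gap: 0.0362
```

```bash
python3 - <<'E'
from h import *
where()
E
```

```text
t 3.58 clamp-frame mm [  1.6 -12.1 119.6] rot [-89.9   0.2 169.6] F [-3.9  2.1 14.1] gap 0.0362
```

A full squeeze: the gap is 36.2 mm. Now I'll let it spring back and see how the jaw responded.

Emit:
drive_tool:
  moves:
    - [[0,0,-0.002],0]
    - [[0,0,-0.002],0]
    - [[0,0,-0.002],0]
    - [[0,0,-0.002],0]
    - [[0,0,0],0]
  gripper: 0

```text
clock: 4.0
ee_pos: [0.4888, -0.2713, 0.1164]
eef_rot: [-1.571, 0.0, 2.961]
contact_force: [0.1, 0.1, 0.1]
finger_gap: 0.0856
```

```bash
python3 - <<'E'
from h import *
where()
b=shot('top','t8.png');a=cv2.imread('pics/t6.png')[:,:,::-1]
c=np.vstack([cv2.resize(i[175:220,200:300],(700,290),interpolation=cv2.INTER_CUBIC) for i in(a,b)])
cv2.imwrite('pics/t9.png',c[:,:,::-1])
E
```

```text
t 4.0 clamp-frame mm [  0.9  -2.9 116.4] rot [-90.    0.  169.6] F [0.1 0.1 0.1] gap 0.0856
```

View pics/t9.png

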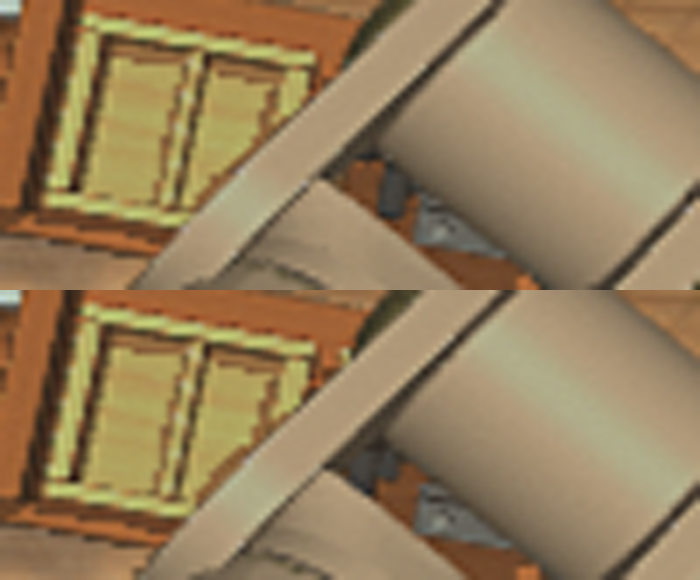

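The jaw advanced by roughly 12–14 mm, about two clicks, and the tray hasn't moved. I'll keep pumping.

Emit:
drive_tool:
  moves:
    - [[0,0,0.0022],0]
    - [[0,0,0.0022],0]
    - [[0,0,0.0022],0]
    - [[0,0,0.0022],0]
    - [[0,0,0],0]
  gripper: 0.65

```text
clock: 4.47
ee_pos: [0.4873, -0.28, 0.1167]
eef_rot: [-1.573, 0.0, 2.96]
contact_force: [-0.2, 2.5, 4.9]
finger_gap: 0.0373
```

Emit:
drive_tool:
  moves:
    - [[0,0,0],0]
    - [[0,0,0],0]
    - [[0,0,0],0]
    - [[0,0,0],0]
    - [[0,0,0],0]

```text
clock: 4.88
ee_pos: [0.4873, -0.28, 0.1167]
eef_rot: [-1.572, 0.0, 2.96]
contact_force: [-0.5, 1.3, 4.9]
finger_gap: 0.037
```

Emit:
drive_tool:
  moves:
    - [[0,0,-0.0022],0]
    - [[0,0,-0.0022],0]
    - [[0,0,-0.0022],0]
    - [[0,0,-0.0022],0]
    - [[0,0,0],0]
  gripper: 0

```text
clock: 5.3
ee_pos: [0.4888, -0.2712, 0.1162]
eef_rot: [-1.571, -0.0, 2.961]
contact_force: [-0.2, -0.1, 0.1]
finger_gap: 0.0851
```

Emit:
drive_tool:
  moves:
    - [[0,0,0.0022],0]
    - [[0,0,0.0022],0]
    - [[0,0,0.0022],0]
    - [[0,0,0.0022],0]
    - [[0,0,0],0]
  gripper: 0.65

```text
clock: 5.72
ee_pos: [0.4873, -0.28, 0.1167]
eef_rot: [-1.573, 0.0, 2.96]
contact_force: [-1.8, 1.9, 5.5]
finger_gap: 0.0368
```

Emit:
drive_tool:
  moves:
    - [[0,0,0],0]
    - [[0,0,0],0]
    - [[0,0,0],0]
    - [[0,0,0],0]
    - [[0,0,0],0]

```text
clock: 6.13
ee_pos: [0.4873, -0.28, 0.1167]
eef_rot: [-1.572, 0.0, 2.96]
contact_force: [0.3, 2.2, 5.5]
finger_gap: 0.0362
```

Two more full squeezes, so three in all. The next ones should start to meet resistance.

Emit:
drive_tool:
  moves:
    - [[0,0,-0.0022],0]
    - [[0,0,-0.0022],0]
    - [[0,0,-0.0022],0]
    - [[0,0,-0.0022],0]
    - [[0,0,0],0]
  gripper: 0

```text
clock: 6.55
ee_pos: [0.4888, -0.2712, 0.1162]
eef_rot: [-1.571, -0.0, 2.961]
contact_force: [-0.1, 0.5, -0.1]
finger_gap: 0.0852
```

Emit:
drive_tool:
  moves:
    - [[0,0,0.0022],0]
    - [[0,0,0.0022],0]
    - [[0,0,0.0022],0]
    - [[0,0,0.0022],0]
    - [[0,0,0],0]
  gripper: 0.65

```text
clock: 6.97
ee_pos: [0.4873, -0.28, 0.1167]
eef_rot: [-1.573, 0.0, 2.96]
contact_force: [-1.9, 2.8, 6.1]
finger_gap: 0.0367
```

Emit:
drive_tool:
  moves:
    - [[0,0,0],0]
    - [[0,0,0],0]
    - [[0,0,0],0]
    - [[0,0,0],0]
    - [[0,0,0],0]

```text
clock: 7.38
ee_pos: [0.4873, -0.28, 0.1168]
eef_rot: [-1.572, 0.0, 2.96]
contact_force: [-0.5, 1.9, 5.6]
finger_gap: 0.0365
```

Emit:
drive_tool:
  moves:
    - [[0,0,-0.0022],0]
    - [[0,0,-0.0022],0]
    - [[0,0,-0.0022],0]
    - [[0,0,-0.0022],0]
    - [[0,0,0],0]
  gripper: 0

```text
clock: 7.8
ee_pos: [0.4888, -0.2712, 0.1162]
eef_rot: [-1.571, -0.0, 2.961]
contact_force: [-1.1, -0.7, 0.3]
finger_gap: 0.0853
```

Emit:
drive_tool:
  moves:
    - [[0,0,0.0022],0]
    - [[0,0,0.0022],0]
    - [[0,0,0.0022],0]
    - [[0,0,0.0022],0]
    - [[0,0,0],0]
  gripper: 0.65

```text
clock: 8.22
ee_pos: [0.4873, -0.28, 0.1167]
eef_rot: [-1.573, 0.0, 2.96]
contact_force: [-0.6, 2.0, 5.2]
finger_gap: 0.0367
```

Emit:
drive_tool:
  moves:
    - [[0,0,0],0]
    - [[0,0,0],0]
    - [[0,0,0],0]
    - [[0,0,0],0]
    - [[0,0,0],0]

```text
clock: 8.63
ee_pos: [0.4873, -0.28, 0.1168]
eef_rot: [-1.572, 0.0, 2.96]
contact_force: [0.3, 1.3, 5.4]
finger_gap: 0.0365
```

Emit:
drive_tool:
  moves:
    - [[0,0,-0.0022],0]
    - [[0,0,-0.0022],0]
    - [[0,0,-0.0022],0]
    - [[0,0,-0.0022],0]
    - [[0,0,0],0]
  gripper: 0

```text
clock: 9.05
ee_pos: [0.4888, -0.2712, 0.1163]
eef_rot: [-1.571, -0.0, 2.961]
contact_force: [0.5, -0.7, 0.2]
finger_gap: 0.0856
```

```bash
python3 - <<'E'
from h import *
where()
b=shot('top','t10.png');a=cv2.imread('pics/t8.png')[:,:,::-1]
c=np.vstack([cv2.resize(i[175:220,200:300],(700,290),interpolation=cv2.INTER_CUBIC) for i in(a,b)])
cv2.imwrite('pics/t11.png',c[:,:,::-1])
E
```

```text
t 9.05 clamp-frame mm [  0.8  -2.8 116.3] rot [-90.   -0.  169.6] F [ 0.5 -0.7  0.2] gap 0.0856
```

View pics/t11.png

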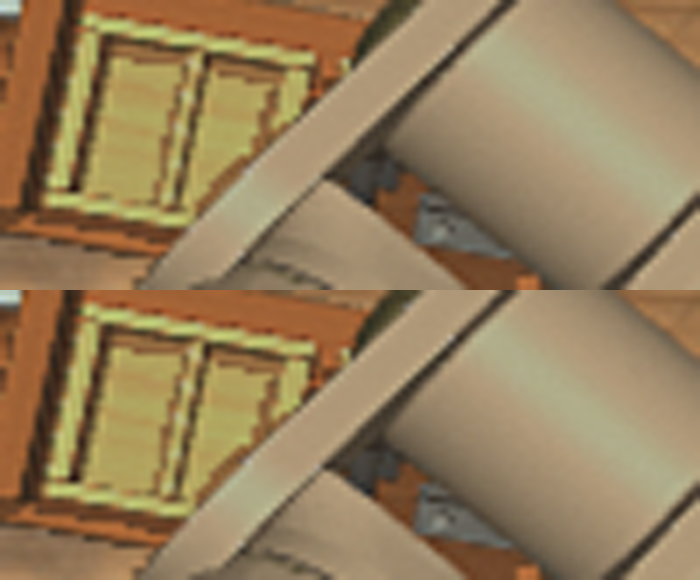

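The jaw hasn't moved since the first squeeze. Most likely the trigger wasn't fully back when I closed again. This time I'll wait longer with the fingers open, then squeeze.

Emit:
drive_tool:
  moves:
    - [[0,0,-0.002],0]
    - [[0,0,0],0]
    - [[0,0,0],0]
    - [[0,0,0],0]
    - [[0,0,0],0]

```text
clock: 9.52
ee_pos: [0.4891, -0.2696, 0.1163]
eef_rot: [-1.571, -0.0, 2.96]
contact_force: [0.5, -0.7, -0.1]
finger_gap: 0.0855
```

Emit:
drive_tool:
  moves:
    - [[0,0.001,0.0022],0]
    - [[0,0.001,0.0022],0]
    - [[0,0.001,0.0022],0]
    - [[0,0,0.0022],0]
    - [[0,0,0.0022],0]
  gripper: 0.65
  squeeze: 45

```text
clock: 9.93
ee_pos: [0.4871, -0.2799, 0.1136]
eef_rot: [-1.573, -0.0, 2.96]
contact_force: [2.1, 13.9, 9.4]
finger_gap: 0.037
```

Emit:
drive_tool:
  moves:
    - [[0,0,0],0]
    - [[0,0,0],0]
    - [[0,0,0],0]
    - [[0,0,0],0]
    - [[0,0,0],0]

```text
clock: 10.35
ee_pos: [0.4872, -0.2798, 0.1137]
eef_rot: [-1.573, -0.0, 2.96]
contact_force: [-1.4, 2.5, 5.8]
finger_gap: 0.0366
```

```bash
python3 - <<'E'
from h import *
where()
b=shot('top','t12.png')
E
```

```text
t 10.35 clamp-frame mm [  0.7 -11.6 113.7] rot [-90.1  -0.  169.6] F [-1.4  2.5  5.8] gap 0.0366
```

Emit:
drive_tool:
  moves:
    - [[0,0,-0.0022],0]
    - [[0,0,-0.0022],0]
    - [[0,0,-0.0022],0]
    - [[0,0,-0.0022],0]
    - [[0,0,-0.0022],0]
  gripper: 0

```text
clock: 10.82
ee_pos: [0.4892, -0.2695, 0.1133]
eef_rot: [-1.571, 0.0, 2.96]
contact_force: [-0.3, -0.7, 0.6]
finger_gap: 0.0856
```

```bash
python3 - <<'E'
from h import *
where()
b=shot('top','t13.png');a=cv2.imread('pics/t12.png')[:,:,::-1]
c=np.vstack([cv2.resize(i[175:220,200:300],(700,290),interpolation=cv2.INTER_CUBIC) for i in(a,b)])
cv2.imwrite('pics/t14.png',c[:,:,::-1])
E
```

```text
t 10.82 clamp-frame mm [  0.9  -1.1 113.3] rot [-90.    0.  169.6] F [-0.3 -0.7  0.6] gap 0.0856
```

View pics/t14.png

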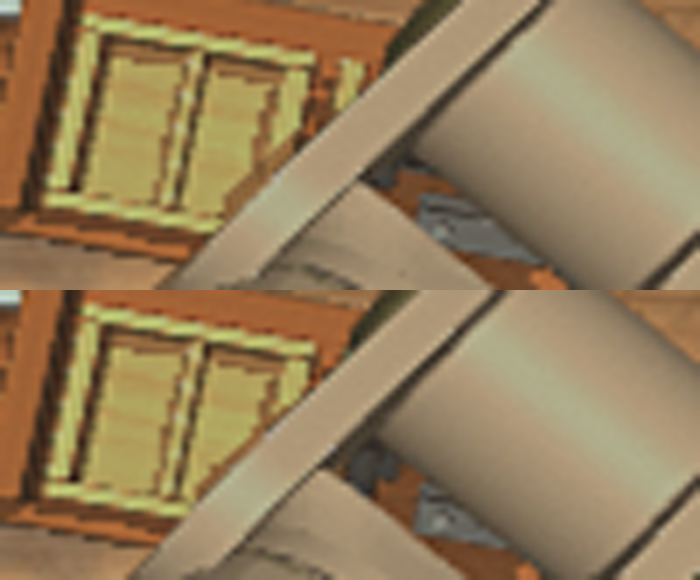

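Still no advance, although the gap says the squeeze was full. To find out whether the trigger is at rest, I'll part-close off-centre so that only the trigger side touches, and read the force.

Emit:
drive_tool:
  moves:
    - [[0,0,0.002],0]
    - [[0,0,0.002],0]
    - [[0,0,0.002],0]
    - [[0,0,0.002],0]
    - [[0,0,0],0]
  gripper: 0.4

```text
clock: 11.28
ee_pos: [0.4875, -0.278, 0.1133]
eef_rot: [-1.571, 0.0, 2.96]
contact_force: [0.6, -0.6, -0.5]
finger_gap: 0.0509
```

```bash
python3 - <<'E'
from h import *
where()
E
```

```text
t 11.28 clamp-frame mm [  0.7  -9.7 113.3] rot [-90.    0.  169.6] F [ 0.6 -0.6 -0.5] gap 0.0509
```

There's no force with the finger at y≈+16, so the trigger hasn't come back to rest. I'll open, rise, move aside and look.

Emit:
drive_tool:
  moves:
    - [[0,0,-0.004],0]
    - [[0,0,-0.004],0]
    - [[0,0,0],0]
    - [[0,-0.01,0],0]
    - [[0,-0.03,0],0]
  gripper: 0

```text
clock: 11.7
ee_pos: [0.4877, -0.2683, 0.1509]
eef_rot: [-1.574, -0.006, 2.96]
contact_force: [0.3, 0.4, 0.3]
finger_gap: 0.0858
```

Emit:
drive_tool:
  moves:
    - [[0,-0.03,0],0]
    - [[0,-0.03,0.02],0]
    - [[0,0,0.035],0]
    - [[0,0,0.035],0]
    - [[0,0,0.035],0]

```text
clock: 12.12
ee_pos: [0.4663, -0.3938, 0.2149]
eef_rot: [-1.569, 0.001, 2.961]
contact_force: [0.4, 0.4, 0.3]
finger_gap: 0.0854
```

Emit:
drive_tool:
  moves:
    - [[0.02,0,0.03],0]
    - [[0.02,0,0.03],0]
    - [[0.02,0,0.02],0]
    - [[0,0,0],0]
    - [[0,0,0],0]

```text
clock: 12.53
ee_pos: [0.3923, -0.4611, 0.214]
eef_rot: [-1.57, 0.0, 2.958]
contact_force: [-0.7, 0.2, 0.1]
finger_gap: 0.0853
```

```bash
python3 - <<'E'
from h import *
where()
b=shot('top','t15.png');a=cv2.imread('pics/t0.png')[:,:,::-1]
c=np.vstack([cv2.resize(i[175:225,235:322],(522,300),interpolation=cv2.INTER_CUBIC) for i in(a,b)])
cv2.imwrite('pics/t16.png',c[:,:,::-1])
E
```

```text
t 12.53 clamp-frame mm [ -61.3 -206.6  214. ] rot [-90.    0.  169.5] F [-0.7  0.2  0.1] gap 0.0853
```

View pics/t16.png

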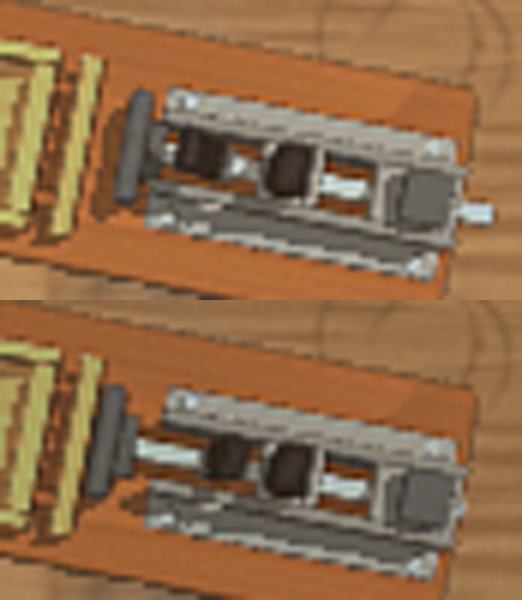

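Lower picture: the jaw is about 14 mm forward and nearly at the board. The trigger top is at about (228,455), against about (200,450) at rest, so it's only partly back. I'll check whether it's still creeping by tracking its dark blob.

```bash
cat >> h.py <<'E'
def trig(b):
    m=(b.max(2)[175:225,255:300]<58).astype('uint8'); n,l,st,c=cv2.connectedComponentsWithStats(m)
    return [(np.round(c[i]+[255,175],1).tolist(),int(st[i,4])) for i in range(1,n) if st[i,4]>12]
E
python3 - <<'E'
from h import *
for f in('t0','t15'): print(f,trig(cv2.imread(f'pics/{f}.png')))
for k in range(8): im=read_camera('top')
print(trig(im)); where(); cv2.imwrite('pics/t17.png',im[:,:,::-1])
E
```

```text
t0 [([268.0, 200.3], 44), ([282.3, 203.4], 36)]
t15 [([272.2, 200.9], 43), ([282.5, 203.3], 50)]
[([272.0, 200.9], 41), ([282.6, 203.2], 51)]
t 12.98 clamp-frame mm [ -60.2 -205.3  213.3] rot [-90.    0.  169.7] F [-0.6 -0.  -0.1] gap 0.0855
```

```bash
python3 - <<'E'
from h import *
def cen(im):
    w=np.clip(75-im.max(2)[192:210,262:277].astype(float),0,None); 
    return (w.sum(0)@np.arange(262,277)/w.sum())
print('t15',cen(cv2.imread('pics/t15.png')))
for k in range(16):
    im=read_camera('top')
    if k%3==0: print(round(manip.get_state()['clock'],2),round(cen(im),2))
E
```

```text
t15 271.2476943346509
13.03 271.23
13.18 271.23
13.33 271.25
13.48 271.3
13.63 271.22
13.78 271.27
```

The trigger is stuck at about 0.155 rad. I'll go back, feel the trigger with the far finger alone while reading the force, and let it follow out slowly.

Emit:
drive_tool:
  moves:
    - [[-0.02,0,-0.035],0]
    - [[-0.02,0,-0.035],0]
    - [[-0.02,0,-0.035],0]
    - [[0,0,-0.035],0]
    - [[0,0,-0.035],0]

```text
clock: 14.2
ee_pos: [0.4844, -0.2973, 0.213]
eef_rot: [-1.571, -0.0, 2.961]
contact_force: [0.4, -0.2, 0.4]
finger_gap: 0.0853
```

Emit:
drive_tool:
  moves:
    - [[0,0,-0.022],0]
    - [[0,0.02,0],0]
    - [[0,0.02,0],0]
    - [[0,0.02,0],0]
    - [[0,0,0],0]

```text
clock: 14.62
ee_pos: [0.4864, -0.2762, 0.1499]
eef_rot: [-1.574, -0.005, 2.96]
contact_force: [0.2, 0.8, -0.7]
finger_gap: 0.0854
```

```bash
python3 - <<'E'
from h import *
where()
E
```

```text
t 14.62 clamp-frame mm [ -0.7  -8.2 149.9] rot [-90.2  -0.3 169.6] F [ 0.2  0.8 -0.7] gap 0.0854
```

Emit:
drive_tool:
  moves:
    - [[0,0.014,-0.002],0]
    - [[0,0.014,0],0]
    - [[0,0,0],0]
    - [[0,0,0],0]
    - [[0,0,0],0]
  gripper: 0.3

```text
clock: 15.03
ee_pos: [0.4885, -0.276, 0.1267]
eef_rot: [-1.57, 0.002, 2.96]
contact_force: [-0.2, 0.1, -0.3]
finger_gap: 0.0601
```

Emit:
drive_tool:
  moves:
    - [[0,0,0.0015],0]
    - [[0,0,0.0015],0]
    - [[0,0,0.0015],0]
    - [[0,0,0.0015],0]
    - [[0,0,0],0]

```text
clock: 15.45
ee_pos: [0.4869, -0.2818, 0.1255]
eef_rot: [-1.571, 0.0, 2.96]
contact_force: [0.1, -0.1, 0.4]
finger_gap: 0.0599
```

Emit:
drive_tool:
  moves:
    - [[0,0,0.0015],0]
    - [[0,0,0.0015],0]
    - [[0,0,0.0015],0]
    - [[0,0,0.0015],0]
    - [[0,0,0],0]

```text
clock: 15.87
ee_pos: [0.4859, -0.2873, 0.1252]
eef_rot: [-1.571, -0.0, 2.96]
contact_force: [-0.4, 2.1, -0.0]
finger_gap: 0.0601
```

```bash
python3 - <<'E'
from h import *
where()
E
```

```text
t 15.87 clamp-frame mm [  0.7 -19.2 125.2] rot [-90.   -0.  169.6] F [-0.4  2.1 -0. ] gap 0.0601
```

Emit:
drive_tool:
  moves:
    - [[0,0,0.001],0]
    - [[0,0,0.001],0]
    - [[0,0,0],0]
    - [[0,0,0],0]
    - [[0,0,0],0]

```text
clock: 16.28
ee_pos: [0.4855, -0.2892, 0.1252]
eef_rot: [-1.571, -0.0, 2.96]
contact_force: [-0.1, 0.9, -0.4]
finger_gap: 0.0595
```

Emit:
drive_tool:
  moves:
    - [[0,0,0.001],0]
    - [[0,0,0.001],0]
    - [[0,0,0],0]
    - [[0,0,0],0]
    - [[0,0,0],0]

```text
clock: 16.7
ee_pos: [0.4852, -0.2909, 0.1252]
eef_rot: [-1.571, -0.0, 2.96]
contact_force: [1.7, 4.2, -0.7]
finger_gap: 0.0596
```

Emit:
drive_tool:
  moves:
    - [[0,0,-0.002],0]
    - [[0,0,-0.002],0]
    - [[0,0,0],0]
    - [[0,0,0],0]
    - [[0,0,0],0]

```text
clock: 17.12
ee_pos: [0.4859, -0.2874, 0.1254]
eef_rot: [-1.571, 0.0, 2.96]
contact_force: [0.1, 1.7, -0.2]
finger_gap: 0.0597
```

Emit:
drive_tool:
  moves:
    - [[0,0,-0.002],0]
    - [[0,0,-0.002],0]
    - [[0,0,0],0]
    - [[0,0,0],0]
    - [[0,0,0],0]

```text
clock: 17.53
ee_pos: [0.4866, -0.2831, 0.1253]
eef_rot: [-1.571, -0.0, 2.96]
contact_force: [1.0, 3.5, -1.2]
finger_gap: 0.0598
```

Emit:
drive_tool:
  moves:
    - [[0,0,-0.002],0]
    - [[0,0,-0.002],0]
    - [[0,0,0],0]
    - [[0,0,0],0]
    - [[0,0,0],0]

```text
clock: 17.95
ee_pos: [0.4873, -0.2797, 0.1254]
eef_rot: [-1.57, 0.0, 2.96]
contact_force: [0.7, 0.6, 0.1]
finger_gap: 0.0597
```

Emit:
drive_tool:
  moves:
    - [[0,0,-0.002],0]
    - [[0,0,-0.002],0]
    - [[0,0,0],0]
    - [[0,0,0],0]
    - [[0,0,0],0]

```text
clock: 18.37
ee_pos: [0.488, -0.2754, 0.1253]
eef_rot: [-1.571, -0.0, 2.96]
contact_force: [1.0, 0.7, -0.8]
finger_gap: 0.06
```

Emit:
drive_tool:
  moves:
    - [[0,0,-0.002],0]
    - [[0,0,-0.002],0]
    - [[0,0,0],0]
    - [[0,0,0],0]
    - [[0,0,0],0]

```text
clock: 18.78
ee_pos: [0.4888, -0.2714, 0.1253]
eef_rot: [-1.571, -0.0, 2.96]
contact_force: [0.9, 2.0, -0.8]
finger_gap: 0.06
```

```bash
python3 - <<'E'
from h import *
where()
E
```

```text
t 18.78 clamp-frame mm [  0.8  -3.  125.3] rot [-90.   -0.  169.6] F [ 0.9  2.  -0.8] gap 0.06
```

The trigger now follows the finger out to about +27 mm, so it seems to return when let out slowly. I'll do a full squeeze and a gradual release, with pictures for a numeric jaw comparison.

```bash
python3 - <<'E'
from h import *
shot('top','a0.png')
E
```

Emit:
drive_tool:
  moves:
    - [[0,0,0.002],0]
    - [[0,0,0.002],0]
    - [[0,0,0.002],0]
    - [[0,0,0.002],0]
    - [[0,0,0.001],0]
  gripper: 0.65

```text
clock: 19.25
ee_pos: [0.4872, -0.2814, 0.1278]
eef_rot: [-1.569, 0.002, 2.959]
contact_force: [-6.1, 8.4, 18.9]
finger_gap: 0.0334
```

Emit:
drive_tool:
  moves:
    - [[0,0,0],0]
    - [[0,0,0],0]
    - [[0,0,-0.001],0]
    - [[0,0,-0.001],0]
    - [[0,0,-0.001],0]
  gripper: 0.45

```text
clock: 19.67
ee_pos: [0.4877, -0.2773, 0.1251]
eef_rot: [-1.571, -0.0, 2.96]
contact_force: [0.4, 0.9, 0.3]
finger_gap: 0.0471
```

Emit:
drive_tool:
  moves:
    - [[0,0,-0.0012],0]
    - [[0,0,-0.0012],0]
    - [[0,0,-0.0012],0]
    - [[0,0,-0.0012],0]
    - [[0,0,-0.0012],0]
  gripper: 0.3

```text
clock: 20.08
ee_pos: [0.4888, -0.2715, 0.1253]
eef_rot: [-1.571, -0.0, 2.96]
contact_force: [0.6, 0.1, -0.1]
finger_gap: 0.0595
```

```bash
python3 - <<'E'
from h import *
where()
b=shot('top','a1.png');a=cv2.imread('pics/a0.png')[:,:,::-1]
d=np.abs(b.astype(int)-a).max(2); 
ys,xs=np.where(d[180:215,235:275]>25); print(len(xs), list(zip((xs+235).tolist(),(ys+180).tolist()))[:40])
for f in (a,b): print(f[202:205,246:264].mean(2).astype(int))
E
```

```text
t 20.08 clamp-frame mm [  0.8  -3.1 125.3] rot [-90.   -0.  169.6] F [ 0.6  0.1 -0.1] gap 0.0595
107 [(243, 182), (243, 183), (244, 183), (247, 183), (248, 183), (243, 184), (244, 184), (245, 184), (247, 184), (248, 184), (238, 185), (239, 185), (240, 185), (242, 185), (244, 185), (245, 185), (246, 185), (247, 185), (248, 185), (249, 185), (239, 186), (240, 186), (242, 186), (243, 186), (244, 186), (247, 186), (248, 186), (249, 186), (238, 187), (239, 187), (240, 187), (242, 187), (243, 187), (246, 187), (247, 187), (236, 188), (237, 188), (239, 188), (242, 188), (243, 188)]
[[ 57  55  58  56  65  68  63  60  62  65  63  65  74  68  72  80  88  96]
 [116  53  61  60  63  66  61  52  61  59  53  67  76  75  72  68  80  88]
 [155 145  72  44  63  64  61  49  64  55  57  75  75  76  71  64  61  75]]
[[ 55  57  61  66  62  54  69  63  56  75  75  75  73  68  70  79  89  94]
 [115  51  58  63  55  40  51  50  54  75  76  77  76  74  74  72  78  86]
 [153 145  71  56  54  52  74  68  76  74  76  74  75  74  73  62  58  78]]
```

It advanced: the jaw edge moved about 3 px (7–8 mm) and the board area changed too. Upward force at squeeze also tells a productive squeeze (about 16–19 N) from a stuck one (about 5 N). I'll repeat this cycle with a slower release.

Emit:
drive_tool:
  moves:
    - [[0,0,0.002],0]
    - [[0,0,0.002],0]
    - [[0,0,0.002],0]
    - [[0,0,0.002],0]
    - [[0,0,0.001],0]
  gripper: 0.65

```text
clock: 20.55
ee_pos: [0.4871, -0.2813, 0.1277]
eef_rot: [-1.57, 0.001, 2.959]
contact_force: [-6.4, 6.5, 20.9]
finger_gap: 0.0338
```

Emit:
drive_tool:
  moves:
    - [[0,0,0],0]
    - [[0,0,0],0]
    - [[0,0,-0.001],0]
    - [[0,0,-0.001],0]
    - [[0,0,-0.001],0]
  gripper: 0.45

```text
clock: 20.97
ee_pos: [0.4877, -0.2771, 0.125]
eef_rot: [-1.571, -0.0, 2.96]
contact_force: [1.1, 3.5, 1.0]
finger_gap: 0.0469
```

Emit:
drive_tool:
  moves:
    - [[0,0,-0.0012],0]
    - [[0,0,-0.0012],0]
    - [[0,0,-0.0012],0]
    - [[0,0,-0.0012],0]
    - [[0,0,-0.0012],0]
  gripper: 0.3

```text
clock: 21.38
ee_pos: [0.4888, -0.2714, 0.1252]
eef_rot: [-1.571, -0.0, 2.96]
contact_force: [0.3, 2.4, -2.0]
finger_gap: 0.0598
```

```bash
python3 - <<'E'
from h import *
where()
b=shot('top','a2.png');a=cv2.imread('pics/a1.png')[:,:,::-1]
d=np.abs(b.astype(int)-a).max(2); print((d[180:215,235:275]>25).sum())
for f in (a,b): print(f[202:205,246:264].mean(2).astype(int))
E
```

```text
t 21.38 clamp-frame mm [  0.8  -3.  125.2] rot [-90.   -0.  169.6] F [ 0.3  2.4 -2. ] gap 0.0598
83
[[ 55  57  61  66  62  54  69  63  56  75  75  75  73  68  70  79  89  94]
 [115  51  58  63  55  40  51  50  54  75  76  77  76  74  74  72  78  86]
 [153 145  71  56  54  52  74  68  76  74  76  74  75  74  73  62  58  78]]
[[ 54  56  63  60  60  57  52  77  76  76  75  75  72  67  73  80  89  95]
 [116  50  48  47  52  52  67  76  75  76  74  75  73  74  75  69  80  86]
 [154 145  55  59  77  76  75  75  73  73  76  75  75  74  71  64  59  78]]
```

Another advance, of about 2–3 px, and the trigger pushes back at 2.4 N at rest. I'll do more cycles until it stops hard.

Emit:
drive_tool:
  moves:
    - [[0,0,0.002],0]
    - [[0,0,0.002],0]
    - [[0,0,0.002],0]
    - [[0,0,0.002],0]
    - [[0,0,0.001],0]
  gripper: 0.65

```text
clock: 21.85
ee_pos: [0.4872, -0.2814, 0.1279]
eef_rot: [-1.569, 0.002, 2.96]
contact_force: [-6.1, 8.2, 19.7]
finger_gap: 0.0339
```

Emit:
drive_tool:
  moves:
    - [[0,0,0],0]
    - [[0,0,0],0]
    - [[0,0,-0.001],0]
    - [[0,0,-0.001],0]
    - [[0,0,-0.001],0]
  gripper: 0.45

```text
clock: 22.27
ee_pos: [0.4877, -0.2773, 0.1251]
eef_rot: [-1.571, -0.0, 2.96]
contact_force: [0.9, 2.4, 0.2]
finger_gap: 0.0471
```

Emit:
drive_tool:
  moves:
    - [[0,0,-0.0012],0]
    - [[0,0,-0.0012],0]
    - [[0,0,-0.0012],0]
    - [[0,0,-0.0012],0]
    - [[0,0,-0.0012],0]
  gripper: 0.3

```text
clock: 22.68
ee_pos: [0.4887, -0.2714, 0.1252]
eef_rot: [-1.571, -0.0, 2.96]
contact_force: [0.8, 1.3, -1.0]
finger_gap: 0.0598
```

Emit:
drive_tool:
  moves:
    - [[0,0,0.002],0]
    - [[0,0,0.002],0]
    - [[0,0,0.002],0]
    - [[0,0,0.002],0]
    - [[0,0,0.001],0]
  gripper: 0.65

```text
clock: 23.1
ee_pos: [0.4876, -0.2788, 0.1276]
eef_rot: [-1.574, 0.001, 2.96]
contact_force: [-3.1, 18.8, 23.7]
finger_gap: 0.0389
```

The gap stopped at 38.9 mm with a higher force, so this looks like the hard stop. I'll hold briefly, release slowly, and check.

Emit:
drive_tool:
  moves:
    - [[0,0,0],0]
    - [[0,0,0],0]
    - [[0,0,0],0]
    - [[0,0,0],0]
    - [[0,0,0],0]
  squeeze: 55

```text
clock: 23.52
ee_pos: [0.4872, -0.2815, 0.1281]
eef_rot: [-1.568, 0.002, 2.96]
contact_force: [-8.8, 0.5, 20.5]
finger_gap: 0.0333
```

Emit:
drive_tool:
  moves:
    - [[0,0,0],0]
    - [[0,0,0],0]
    - [[0,0,-0.001],0]
    - [[0,0,-0.001],0]
    - [[0,0,-0.001],0]
  gripper: 0.45

```text
clock: 23.93
ee_pos: [0.4877, -0.2772, 0.125]
eef_rot: [-1.571, -0.0, 2.96]
contact_force: [0.7, 1.4, 0.2]
finger_gap: 0.0468
```

Emit:
drive_tool:
  moves:
    - [[0,0,-0.0012],0]
    - [[0,0,-0.0012],0]
    - [[0,0,-0.0012],0]
    - [[0,0,-0.0012],0]
    - [[0,0,-0.0012],0]
  gripper: 0.3

```text
clock: 24.35
ee_pos: [0.4888, -0.2715, 0.1253]
eef_rot: [-1.571, 0.0, 2.96]
contact_force: [0.2, 0.7, -0.7]
finger_gap: 0.0595
```

Emit:
drive_tool:
  moves:
    - [[0,0,0.002],0]
    - [[0,0,0.002],0]
    - [[0,0,0.002],0]
    - [[0,0,0.002],0]
    - [[0,0,0.001],0]
  gripper: 0.65

```text
clock: 24.77
ee_pos: [0.4875, -0.2792, 0.1274]
eef_rot: [-1.574, 0.001, 2.96]
contact_force: [-3.3, 14.8, 20.9]
finger_gap: 0.0377
```

Emit:
drive_tool:
  moves:
    - [[0,0,0],0]
    - [[0,0,0],0]
    - [[0,0,0],0]
    - [[0,0,0],0]
    - [[0,0,0],0]

```text
clock: 25.18
ee_pos: [0.4871, -0.2814, 0.1278]
eef_rot: [-1.569, 0.002, 2.96]
contact_force: [-7.9, 0.8, 18.5]
finger_gap: 0.0334
```

```bash
python3 - <<'E'
from h import *
where()
b=shot('top','a3.png')
cv2.imwrite('pics/a4.png',cv2.resize(b[165:225,195:295],(800,480),interpolation=cv2.INTER_CUBIC)[:,:,::-1])
E
```

```text
t 25.18 clamp-frame mm [  0.9 -13.2 127.8] rot [-8.990e+01  1.000e-01  1.696e+02] F [-7.9  0.8 18.5] gap 0.0334
```

View pics/a4.png

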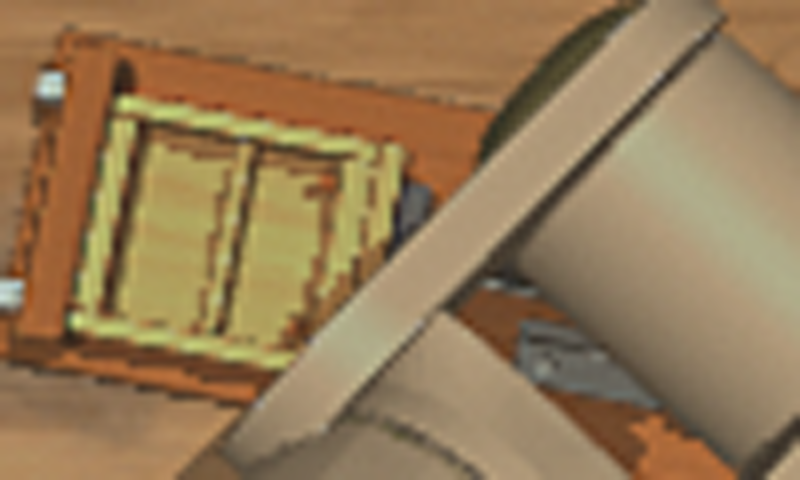

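The tray is now near the stop and the board is almost closed, with a thin dark line left at x≈378. The trigger still completes its stroke, so it isn't home yet. More cycles, each with a hold.

Emit:
drive_tool:
  moves:
    - [[0,0,0],0]
    - [[0,0,0],0]
    - [[0,0,-0.001],0]
    - [[0,0,-0.001],0]
    - [[0,0,-0.001],0]
  gripper: 0.45

```text
clock: 25.65
ee_pos: [0.4876, -0.2772, 0.125]
eef_rot: [-1.571, -0.0, 2.96]
contact_force: [0.6, 3.4, 0.2]
finger_gap: 0.0469
```

Emit:
drive_tool:
  moves:
    - [[0,0,-0.0012],0]
    - [[0,0,-0.0012],0]
    - [[0,0,-0.0012],0]
    - [[0,0,-0.0012],0]
    - [[0,0,-0.0012],0]
  gripper: 0.3

```text
clock: 26.07
ee_pos: [0.4888, -0.2713, 0.1252]
eef_rot: [-1.571, -0.0, 2.96]
contact_force: [1.1, 2.2, -1.6]
finger_gap: 0.0595
```

Emit:
drive_tool:
  moves:
    - [[0,0,0.002],0]
    - [[0,0,0.002],0]
    - [[0,0,0.002],0]
    - [[0,0,0.002],0]
    - [[0,0,0.001],0]
  gripper: 0.65

```text
clock: 26.48
ee_pos: [0.4875, -0.2793, 0.1275]
eef_rot: [-1.573, 0.001, 2.96]
contact_force: [-3.9, 15.8, 20.7]
finger_gap: 0.0377
```

Emit:
drive_tool:
  moves:
    - [[0,0,0],0]
    - [[0,0,0],0]
    - [[0,0,0],0]
    - [[0,0,0],0]
    - [[0,0,0],0]

```text
clock: 26.9
ee_pos: [0.4872, -0.2815, 0.128]
eef_rot: [-1.568, 0.002, 2.96]
contact_force: [-8.9, 1.9, 19.6]
finger_gap: 0.0332
```

```bash
python3 - <<'E'
from h import *
where()
b=shot('top','a5.png');a=cv2.imread('pics/a3.png')[:,:,::-1]
for r in(185,188):
  for f in (a,b): print(r,f[r,234:252,2],f[r,234:252,0])
E
```

```text
t 26.9 clamp-frame mm [  1.  -13.2 128. ] rot [-8.990e+01  1.000e-01  1.696e+02] F [-8.9  1.9 19.6] gap 0.0332
185 [ 65  64  53  61 103 100 108  66  69  94  95  56  46  57  58  58  58  53] [149 144 121 122 184 177 171 134 149 182 175 129 129 171 167 165 164 160]
185 [ 67  65  52  62  99 100 108  66  67  93  95  56  49  58  56  56  56  52] [149 146 119 123 179 178 171 134 149 181 174 128 131 172 165 165 163 161]
188 [ 50  41  39  57 106  97  95  57  96  98 101  52  82  84  82  52  51  53] [121 131 129 115 184 178 166 124 184 184 174  59  87  92 115 171 164 158]
188 [ 48  42  45  58 104  99  95  57  95 100 100  56  83  84  81  52  53  50] [120 132 131 115 182 178 165 123 182 184 172  62  88  91 115 171 166 157]
```

```bash
python3 - <<'E'
from h import *
def cl(u,v,z): d=plane('top',u,v,z)-O; return np.round([d@EX*1e3,d@EY*1e3],1)
for f in('t0','a5'):
  im=cv2.imread(f'pics/{f}.png')
  for v in(185,188):
    r=im[v,200:256].astype(int); print(f,v,'B',r[:,0].tolist())
for v in(185,188):
  print(v,'board jaw edge',cl(244.5,v,.05),'dark col',cl(241,v,.052),'tray end inner',cl(237.5,v,.054))
# tray far edge in a4 crop: (115,95)..(72,325) 8x
for x,y in((115,97),(72,325)): print('tray far corner',cl(195+x/8,165+y/8,.054))
for x,y in((365,150),(405,150)): print('near corner tray/board',cl(195+x/8,165+y/8,.052))
E
```

```text
t0 185 B [57, 46, 54, 57, 55, 56, 54, 29, 32, 34, 66, 109, 102, 71, 41, 69, 103, 101, 98, 98, 96, 99, 96, 96, 98, 88, 63, 117, 113, 38, 69, 67, 69, 69, 69, 68, 57, 49, 41, 43, 53, 73, 69, 56, 52, 48, 58, 55, 61, 103, 103, 100, 39, 57, 55, 53]
t0 188 B [42, 57, 56, 55, 55, 55, 43, 30, 25, 58, 112, 108, 99, 29, 50, 84, 92, 90, 88, 88, 91, 92, 98, 98, 95, 66, 82, 88, 47, 84, 99, 96, 96, 97, 94, 95, 95, 98, 90, 69, 105, 102, 103, 98, 34, 47, 38, 42, 78, 99, 100, 59, 47, 57, 57, 55]
a5 185 B [52, 44, 53, 54, 51, 53, 43, 50, 104, 99, 95, 30, 50, 85, 96, 92, 94, 94, 94, 93, 93, 93, 96, 89, 80, 85, 40, 50, 61, 63, 64, 66, 65, 64, 67, 65, 52, 62, 99, 100, 108, 66, 67, 93, 95, 56, 49, 58, 56, 56, 56, 52, 52, 52, 43, 76]
a5 188 B [40, 56, 52, 55, 53, 49, 39, 75, 107, 100, 56, 37, 61, 93, 90, 88, 85, 86, 85, 91, 90, 95, 90, 64, 95, 73, 49, 95, 93, 93, 94, 95, 89, 58, 48, 42, 45, 58, 104, 99, 95, 57, 95, 100, 100, 56, 83, 84, 81, 52, 53, 50, 82, 129, 125, 121]
185 board jaw edge [34.1 96.4] dark col [ 32.  106.6] tray end inner [ 29.9 116.7]
188 board jaw edge [25.3 94.7] dark col [ 23.2 104.9] tray end inner [ 21.1 115. ]
tray far corner [ 37.3 204. ]
tray far corner [-49.1 202.8]
near corner tray/board [ 35.5 108.4]
near corner tray/board [38.3 93.7]
```

The jaw and board are in the same place in the last two squeezes. I'll let go slowly, then compare averaged profiles along y to check the board gap more finely.

Emit:
drive_tool:
  moves:
    - [[0,0,0],0]
    - [[0,0,0],0]
    - [[0,0,-0.001],0]
    - [[0,0,-0.001],0]
    - [[0,0,-0.001],0]
  gripper: 0.45

```text
clock: 27.37
ee_pos: [0.4877, -0.2773, 0.1251]
eef_rot: [-1.571, -0.0, 2.96]
contact_force: [0.9, 2.4, 0.7]
finger_gap: 0.0471
```

Emit:
drive_tool:
  moves:
    - [[0,0,-0.0012],0]
    - [[0,0,-0.0012],0]
    - [[0,0,-0.0012],0]
    - [[0,0,-0.0012],0]
    - [[0,0,-0.0012],0]
  gripper: 0.3

```text
clock: 27.78
ee_pos: [0.4888, -0.2716, 0.1253]
eef_rot: [-1.571, 0.0, 2.96]
contact_force: [-0.3, 0.7, 0.6]
finger_gap: 0.0594
```

```bash
cat >> h.py <<'E'
def prof(im,x0,x1,z,ys):
    xs=np.arange(x0,x1,1.0); P=np.array([[proj('top',O+EX*x/1e3+EY*y/1e3+[0,0,z]) for x in xs] for y in ys],np.float32)
    return cv2.remap(im,P[...,0],P[...,1],cv2.INTER_LINEAR).astype(int)
E
python3 - <<'E'
from h import *
where()
shot('top','a6.png'); ys=np.arange(60,125,2)
print(ys.tolist())
for f in('t0','a3','a5','a6'):
    p=prof(cv2.imread(f'pics/{f}.png'),30,40,.052,ys).mean(1); print(f,'G-B',(p[:,1]).astype(int).tolist())
E
```

```text
t 27.78 clamp-frame mm [  0.9  -3.2 125.3] rot [-90.    0.  169.6] F [-0.3  0.7  0.6] gap 0.0594
[60, 62, 64, 66, 68, 70, 72, 74, 76, 78, 80, 82, 84, 86, 88, 90, 92, 94, 96, 98, 100, 102, 104, 106, 108, 110, 112, 114, 116, 118, 120, 122, 124]
t0 G-B [103, 104, 103, 104, 104, 103, 92, 85, 133, 165, 171, 172, 149, 111, 99, 98, 101, 87, 85, 120, 151, 161, 164, 163, 153, 147, 139, 136, 135, 139, 141, 140, 144]
a3 G-B [153, 155, 153, 143, 125, 112, 101, 97, 97, 97, 98, 99, 99, 99, 98, 91, 80, 84, 123, 162, 164, 152, 121, 129, 153, 164, 156, 149, 141, 135, 134, 133, 136]
a5 G-B [153, 155, 154, 143, 124, 111, 101, 97, 97, 98, 98, 99, 99, 98, 98, 93, 82, 84, 123, 161, 164, 152, 119, 129, 154, 164, 155, 148, 142, 136, 134, 133, 138]
a6 G-B [155, 154, 152, 152, 153, 152, 153, 153, 155, 151, 139, 126, 113, 103, 98, 92, 80, 84, 124, 162, 165, 152, 120, 129, 154, 164, 156, 149, 143, 136, 135, 134, 138]
```

```bash
python3 - <<'E'
from h import *
ys=np.arange(175,210,2.0); print(ys.astype(int).tolist())
A=[]
for f in('t0','a6'):
    im=cv2.imread(f'pics/{f}.png'); p=prof(im,-20,35,.054,ys).mean(1)[:,1]; print(f,p.astype(int).tolist())
f=np.arange(140,204,.5)
def pr(n,r,x0=15,x1=36,z=.054): return prof(cv2.imread(f'pics/{n}.png'),x0,x1,z,r).mean(1)[:,1]
for a,b,z,l in((185,203,.054,'far wall'),(140,175,.054,'middle')):
    r=np.arange(a,b,.5); q=pr('a6',r,z=z); e=[(np.abs(pr('t0',r-s,z=z)-q).mean(),s) for s in np.arange(0,14,.5)]; print(l,sorted(e)[:3])
r=np.arange(92,102,.5); q=pr('a6',r,30,40,.05); e=[(np.abs(pr('t0',r-s,30,40,.05)-q).mean(),s) for s in np.arange(14,26,.5)]; print('board',sorted(e)[:3])
E
```

```text
[175, 177, 179, 181, 183, 185, 187, 189, 191, 193, 195, 197, 199, 201, 203, 205, 207, 209]
t0 [154, 155, 155, 136, 100, 70, 77, 134, 175, 184, 181, 142, 91, 56, 46, 47, 63, 91]Traceback (most recent call last):
  File "<stdin>", line 5, in <module>
  File "h.py", line 24, in prof
    xs=np.arange(x0,x1,1.0); P=np.array([[proj('top',O+EX*x/1e3+EY*y/1e3+[0,0,z]) for x in xs] for y in ys],np.float32)
                                          ~~~~^^^^^^^^^^^^^^^^^^^^^^^^^^^^^^^^^^^
  File "h.py", line 13, in proj
    c=camera_params(n); E=np.array(c['extrinsics']); q=E[:3,:3]@np.array(p)+E[:3,3]
ValueError: time passes only in moves, steps and waits
```

```bash
sed -i 's/^from workcell.*/from workcell import manip, read_camera, camera_params as _cp\nimport functools\ncamera_params=functools.lru_cache(None)(_cp)/' h.py; python3 - <<'E'
from h import *
def pr(n,r,x0=15,x1=36,z=.054): return prof(cv2.imread(f'pics/{n}.png'),x0,x1,z,r).mean(1)[:,1]
for a,b,x0,x1,z,l in((185,203,15,36,.054,'far wall'),(140,175,15,36,.054,'middle'),(92,102,30,40,.05,'board')):
    r=np.arange(a,b,.5); q=pr('a6',r,x0,x1,z); e=[(round(np.abs(pr('t0',r-s,x0,x1,z)-q).mean(),1),float(s)) for s in np.arange(0,26,.5)]; print(l,sorted(e)[:4])
where()
E
```

```text
far wall [(np.float64(5.9), 8.0), (np.float64(6.3), 7.5), (np.float64(8.9), 8.5), (np.float64(9.3), 7.0)]
middle [(np.float64(8.4), 7.5), (np.float64(8.6), 8.0), (np.float64(8.8), 7.0), (np.float64(9.4), 6.5)]
board [(np.float64(5.2), 20.5), (np.float64(7.0), 20.0), (np.float64(9.9), 21.0), (np.float64(11.0), 19.5)]
t 27.83 clamp-frame mm [  0.8  -3.  125.3] rot [-90.    0.  169.6] F [0.7 0.2 0.2] gap 0.0599
```

The board closed by about 12.75 mm (20.5 mm board travel less about 7.75 mm tray travel). The initial gap measured about 12 mm, so it's home, and the last two squeezes gained nothing. Next: open, rise, shut the fingers and go over the release button.

Emit:
drive_tool:
  moves:
    - [[0,0,-0.002],0]
    - [[0,0,0],0]
    - [[0,0,0],0]
    - [[0,-0.01,0],0]
    - [[0,-0.03,0],0]
  gripper: 0

```text
clock: 28.25
ee_pos: [0.4877, -0.2685, 0.1628]
eef_rot: [-1.575, -0.006, 2.96]
contact_force: [0.0, -0.4, -0.7]
finger_gap: 0.0855
```

Emit:
drive_tool:
  moves:
    - [[0,-0.03,0],0]
    - [[0,0,0.029],0]
    - [[0,0,0.029],0]
    - [[0,0,0.029],0]
    - [[0,0,0],0]
  gripper: 1
  squeeze: 20

```text
clock: 28.67
ee_pos: [0.4721, -0.3594, 0.1959]
eef_rot: [-1.569, 0.001, 2.957]
contact_force: [0.4, -0.8, -0.4]
finger_gap: 0.0255
```

```bash
python3 - <<'E'
from h import *
where()
E
```

```text
t 28.67 clamp-frame mm [ -0.3 -92.6 195.9] rot [-89.9   0.  169.4] F [ 0.4 -0.8 -0.4] gap 0.0255
```

Emit:
drive_tool:
  moves:
    - [[0,0.02,-0.004],0]
    - [[0,0.02,0],0]
    - [[0,0.02,0],0]
    - [[0,0.012,0],0]
    - [[0,0,0],0]

```text
clock: 29.08
ee_pos: [0.4734, -0.3502, 0.1213]
eef_rot: [-1.574, -0.003, 2.96]
contact_force: [0.5, -0.3, 0.0]
finger_gap: 0.0001
```

```bash
python3 - <<'E'
from h import *
where()
E
```

```text
t 29.08 clamp-frame mm [ -0.7 -83.2 121.3] rot [-90.2  -0.2 169.6] F [ 0.5 -0.3  0. ] gap 0.0001
```

Off by 4 mm in y; I'll correct that and press down in steps.

Emit:
drive_tool:
  moves:
    - [[0,0,0.004],0]
    - [[0,0.004,0],0]
    - [[0,0.004,0],0]
    - [[0,0.002,0],0]
    - [[0,0,0],0]

```text
clock: 29.5
ee_pos: [0.4733, -0.3551, 0.1131]
eef_rot: [-1.571, -0.0, 2.96]
contact_force: [-0.2, 0.3, -0.0]
finger_gap: -0.0
```

Emit:
drive_tool:
  moves:
    - [[0,0.002,0],0]
    - [[0,0.002,0],0]
    - [[0,0.001,0],0]
    - [[0,0,0],0]
    - [[0,0,0],0]

```text
clock: 29.92
ee_pos: [0.4736, -0.3553, 0.1086]
eef_rot: [-1.57, 0.001, 2.96]
contact_force: [0.4, -0.4, 3.2]
finger_gap: -0.0001
```

```bash
python3 - <<'E'
from h import *
where()
E
```

```text
t 29.92 clamp-frame mm [  0.4 -88.3 108.6] rot [-90.    0.  169.6] F [ 0.4 -0.4  3.2] gap -0.0001
```

In contact with the button at 3.2 N; I'll press on.

Emit:
drive_tool:
  moves:
    - [[0,0.002,0],0]
    - [[0,0.002,0],0]
    - [[0,0,0],0]
    - [[0,0,0],0]
    - [[0,0,0],0]

```text
clock: 30.33
ee_pos: [0.4736, -0.3553, 0.1046]
eef_rot: [-1.57, 0.001, 2.96]
contact_force: [-0.2, 0.2, 6.4]
finger_gap: 0.0003
```

Emit:
drive_tool:
  moves:
    - [[0,0.001,0],0]
    - [[0,0.001,0],0]
    - [[0,0,0],0]
    - [[0,0,0],0]
    - [[0,0,0],0]

```text
clock: 30.75
ee_pos: [0.4737, -0.3554, 0.1039]
eef_rot: [-1.57, 0.001, 2.96]
contact_force: [-3.4, 3.5, 15.3]
finger_gap: 0.0002
```

Emit:
drive_tool:
  moves:
    - [[0,0,0],0]
    - [[0,0,0],0]
    - [[0,0,0],0]
    - [[0,0,0],0]
    - [[0,0,0],0]

```text
clock: 31.17
ee_pos: [0.4737, -0.3554, 0.1039]
eef_rot: [-1.57, 0.001, 2.96]
contact_force: [-3.2, 3.9, 15.6]
finger_gap: 0.0
```

Emit:
drive_tool:
  moves:
    - [[0,0,0],0]
    - [[0,0,0],0]
    - [[0,0,0],0]
    - [[0,0,0],0]
    - [[0,0,0],0]

```text
clock: 31.58
ee_pos: [0.4737, -0.3554, 0.1039]
eef_rot: [-1.57, 0.001, 2.96]
contact_force: [-3.3, 3.7, 15.8]
finger_gap: 0.0001
```

```bash
python3 - <<'E'
from h import *
where(); shot('top','b0.png')
E
```

```text
t 31.58 clamp-frame mm [  0.5 -88.3 103.9] rot [-8.990e+01  1.000e-01  1.696e+02] F [-3.3  3.7 15.8] gap 0.0001
```

The button has bottomed out and been held for over a second. Now lift off, move away and look.

Emit:
drive_tool:
  moves:
    - [[0,-0.005,0],0]
    - [[0,-0.01,0],0]
    - [[0,-0.03,0],0]
    - [[0,-0.03,0],0]
    - [[0,-0.03,0],0]

```text
clock: 32.05
ee_pos: [0.4731, -0.3548, 0.2083]
eef_rot: [-1.572, -0.001, 2.96]
contact_force: [-0.5, -0.4, 0.8]
finger_gap: -0.0002
```

Emit:
drive_tool:
  moves:
    - [[0.02,0,0.03],0]
    - [[0.02,0,0.03],0]
    - [[0.02,0,0.03],0]
    - [[0,0,0.03],0]
    - [[0,0,0],0]

```text
clock: 32.47
ee_pos: [0.3901, -0.4663, 0.2068]
eef_rot: [-1.57, -0.001, 2.956]
contact_force: [-0.1, -0.7, -0.3]
finger_gap: 0.0001
```

```bash
python3 - <<'E'
from h import *
where()
b=shot('top','b1.png')
print('trigger/grip',trig(b[:,:,::-1]))
cv2.imwrite('pics/b2.png',cv2.resize(b[150:240,180:322],(800,507),interpolation=cv2.INTER_CUBIC)[:,:,::-1])
a=cv2.imread('pics/t0.png')[:,:,::-1]; d=np.abs(b.astype(int)-a).max(2)>40
n,l,st,c=cv2.connectedComponentsWithStats(d.astype('uint8')); print([s.tolist() for s in st[1:] if s[4]>25])
E
```

```text
t 32.47 clamp-frame mm [ -62.5 -212.1  206.8] rot [-90.   -0.  169.3] F [-0.1 -0.7 -0.3] gap 0.0001
trigger/grip [([268.1, 200.3], 52), ([282.5, 203.1], 49)]
[[203, 177, 13, 29, 196], [222, 183, 8, 25, 67], [237, 183, 15, 33, 186], [230, 185, 12, 24, 119], [250, 190, 14, 22, 114], [215, 207, 212, 177, 12325], [87, 256, 127, 128, 6205], [199, 330, 17, 15, 115], [146, 354, 8, 14, 44], [152, 371, 7, 13, 30]]
```

View pics/b2.png

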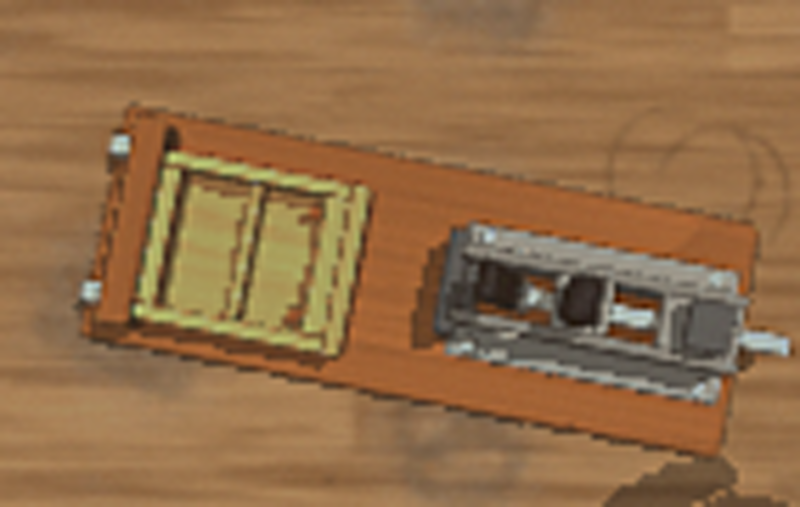

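The last picture shows the jaw fully back against the head (x≈450) and the trigger at its rest position. The end board sits flush on the tray, with only a thin, even seam (x≈345), and the tray lies at the stop. The bystanders are unchanged, so I'm handing in.

```bash
python3 -c "
from h import *
where(); print(manip.close_job())"
```

```text
t 32.52 clamp-frame mm [ -61.7 -209.7  206.7] rot [-90.   -0.  169.4] F [-0.3  0.4 -0. ] gap -0.0001
the job is handed in; nothing more can be done
None
```

I pressed the end board home with the clamp trigger, then held the release button down until the jaw ran all the way back. I handed the job in at 32.5 s, with the arm clear and touching nothing.

- **Pumping:** The first squeeze moved the jaw about 14 mm. The next five gained nothing, because the trigger had stuck partway back at about 0.15 rad. Letting it out slowly freed it. I then gripped higher and released gradually, and six more squeezes brought the board home.
- **Board home:** The board closed by about 12.75 mm, against a starting gap I measured at about 12 mm. The jaw and board did not move between the last two squeezes. The final picture shows only a thin, even seam.
- **Release:** I bottomed the button at about 15 N and held it for over a second. The final picture shows the jaw back against the head, and the trigger is at its starting position to within 0.1 px.
- **Surroundings:** The tray lies against the stop board. A before-and-after comparison of the top view shows no change at the timer, soap, scoop or brush.

**One disagreement:** you said the trigger stops hard once the board is home. I saw it stop only briefly (finger gap 38–39 mm) before it yielded to its full stroke under 45–55 N. So I judged the board home from the pictures instead.

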